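# Close up a row of jars with the bench clamp and open it again

### The arm

A 6-joint arm with a two-finger parallel gripper is mounted at the origin on the work surface. World frame = base frame: x ahead of the robot, y to its left, z up, the work surface at z = 0. Lengths are in m, angles in rad, forces in N, time in s.
With the tool pointing down it reaches from about 0.3 to 0.775 m from the base axis. Payload 14.6 kg.
Tool frame: the origin (TCP) lies at the very end of the fingers, on their centre line; the grasp point (between the pads) lies 19 mm behind it; z points along the fingers, y is the line along which they close (so a half turn about z gives the same grasp; the last joint's range is limited). The gripper opens to 94 mm and grips with 3 to 60 N. Pads are 16 mm wide; open, the fingers measure 119 mm over their backs; the gripper's body (75 mm by 177 mm) begins 78 mm behind the grasp point.
Start: joints at [-1.289, 0.3, 1.521, -0, 1.321, -0.067], TCP at [0.188, -0.517, 0.205] pointing down, gripper open.
Joint ranges: [-3.03, 3.03], [-0.79, 2.21], [0.23, 2.52], [-1.04, 4.18], [0, 3.07], [-2.55, 2.55]. Speed limits (rad/s): [2.22, 2.22, 2.57, 3.14, 3.14, 3.14].

### API

Orientations are given as [roll, pitch, yaw] about the fixed x, y, z axes, in that order (R = Rz(yaw) Ry(pitch) Rx(roll)).
In Python, from station import status, vision, order, silhouettes gives the robot as it stands. The module is installed in compiled form; this text tells all that it offers.
- The arm moves only by the shell command python3 -m pendant 'ROWS' [FORCE]. ROWS is JSON, one flat list of numbers, 7 for each row, row after row: the shift along the tool's x, y, z in units of 500 mm (1.0 is 500 mm), then the turn, a rotation vector about the tool's x, y, z in units of 90 degrees (1.0 is 90 degrees), then the opening, from -1 (shut) to 1 (fully open). A call has 1 to 12 rows; each row is the pose to reach, as a shift and turn from the pose commanded when the call began, along the tool's axes at that moment; what a row does not reach only later rows make up. A row lasts 1/10 s, in which the tool goes at most 50 mm and 8.59 degrees, less where a joint would pass 70% of its speed; a pose out of reach is approached as far as the arm can. A call with a number of a shift or a turn outside -1 to 1 is refused whole. A call with a gripper value outside its range is refused whole. The fingers move at their own pace and stop on an object; FORCE is the grip in N (left out, the last holds). Time passes only in rows, so rows that repeat a pose let the fingers close. It gives the time, the measured TCP pose, the force, the opening and the grip force at its end, in the units of the state.
- status.get_obs(): the state, without advancing time (a new reading comes with each control period).
- vision.camera(name): name is "scene" or "top" or "wrist"; returns a dict with "pixels" (400x640x3 uint8, red, green, blue), "K" (3x3 intrinsics, pixels), "k1" (the pictures are not rectified: a ray, as slopes to the right and down, at radius r is drawn at 1 + k1 r^2 times it, then the intrinsics apply), "R" (3x3) and "t" (3): a world point X has camera coordinates R X + t. Camera axes: x right, y down, z forward; pixel columns grow to the right and rows downward; lengths in m; the calibration is good to about 2 mm. A picture is of the moment at which its call begins. There is no depth.
- order.hand_in(): hands the job in; it is judged then, once.
Trained networks look in a picture, given as the dict that the camera call returned (one of the last four; its "shot" number tells which), for a name from the list of things; names that differ only in an ending like _2 or _b are one class to them, and where a whole thing is asked for, a point or a joint stands for the part that bears it (a point fixed in the world has none). Each returns a list of dicts, best first, with "score" (0 to 1); they miss things now and then, are a little off and sometimes report something else, mostly with a low value. They report only what shows in the picture. A call takes as long as a camera call. They do not tell look-alikes from the thing itself.
- silhouettes(target, picture): "region" (400x640 bool, what is visible of it) and "extent" ([left, top, right, bottom] in pixels, round what is visible of it).
The state is a dict: "time_s": time; "qpos": joint angles; "joint_vel": joint speeds; "tau": joint torques, N m; "ee_pos": TCP position; "eef_rot": TCP orientation; "force": force on the tool from outside, world axes, zero at the start; "moment": the same for the moment, N m; "grip_width": finger opening in m; "grip_force": force on a finger pad.
Only numpy, scipy, OpenCV 4.12 (cv2) and the standard library are available. Lean on these libraries where they do the work, as an engineer would, in place of code of your own. Each camera call takes 0.05 s, during which the arm holds its last target. There are 200 camera calls.

### The job

Pump the bench clamp's trigger, squeezing it right in and letting it right out several times, until the jaw has closed the three jars into one tight row against the end stop and its sprung pad stays pressed in by about 10 to 20 mm with your hand off the clamp. Then press the release paddle and slide the jaw all the way home, leaving the jars standing in their tight row. Never touch the jars with the hand, never drive the pad in to its bottom, and leave the other goods on the bench alone.

Things in the scene. Friction and masses are not known exactly. Their poses are not given: they have to be found in the camera images.
- clamp: Bench clamp fixed to the table, base plate 130 x 500 x 12 mm. Origin on the table; y runs along its toothed bar from the pumping head to the jars and end stop (the jaw clamps to +y), x across, away from the operator, z up. Clamp frame used below, mm. Bar: x 0, y -236 to 4, 16 wide, top z 50. Jar deck: top z 30, y 8 to 235, guide strips at x -32.5 and +32.5, 16 high.
- hoop (a point): Middle of the steel guard hoop over the head: a 12 mm tube along y at clamp x 0, z 200, y -235 to -5; its legs stand at x 55. It bars a vertical gripper from blades and paddle: come from the -x side with the tool tilted about 25 deg (0.44 rad), fingers pointing down and to +x.
- head (a joint): How far the pumping head with the jaw is forward of home, m: 0 home (stop), 0.105 limit; starts 0.026 to 0.046. Head frame = clamp frame shifted to y = -130 mm + this. 8 N sliding friction; a pawl bars going back unless the paddle is pressed. Each full squeeze and let-go of the trigger moves it 8 mm. The row is tight, the pad just touching, at 0.068.
- pad (a joint): How far the jaw's sprung rubber pad (48 wide, 34 high, centre z 66, face at head-frame y 105 when free) is pushed in, m: 0 free, 0.030 bottom. 3 N at first touch plus 1 N per mm. When the trigger is let go the jaw falls back on to the last tooth, so it stays pressed in by about 4, 12 or 20 mm.
- trigger (a joint): Trigger angle, rad: 0 let go (spring-returned), 0.36 squeezed right in against its stop. Takes 3 to 5 N at the grip height, rising to about 16 N as the pad is pressed in.
- squeeze (a point): Midway between the outer faces of handle and trigger, head frame (-25, 5, 110), clamp axes. Two black blades, both leaning 25 deg to -x, 26 wide in x, tops z 130, over a grey housing, top z 77. Handle (fixed to the head, 12 thick): back face y -25; trigger (10 thick): front face y +36 let go, moving 37 to -y (61 over both let go, 23 squeezed). Grip across both, closing along y.
- release (a joint): Release paddle angle, rad: 0 to 0.18 when left alone (its pawl rides on the teeth), 0.42 pressed fully down. Above 0.33 the pawls are clear and the head slides freely. Takes about 4 to 12 N. If the pad is pressed in, the head jumps back up to 16 mm at release.
- paddle (a point): Centre of the top of the release paddle, a steel plate at the rear (-y) of the head: 40 long in y, 30 wide in x, head frame about (-15, -85, 94) when left alone, its rear edge then raised by 0.24 rad (about level when pressed). Press it right down, about 25 mm. A lip stands 14 mm above the plate 20 mm to -y of this point: push on it to slide the head home (-y) while pressing.
- stop_face (a point): Middle of the end stop's face, clamp frame (0, 235, 66): an aluminium block 84 wide, top z 78.
- jar1: Glass jar 1 of the row on the deck (jar1 by the jaw, jar3 by the end stop), brass-coloured lid, barrel-shaped: 64 mm across at the belly, 34 up, 60 at foot and lid, 72 high, 0.15 to 0.31 kg. Origin under its centre. Starts loose, gaps 2 to 8 mm; in the tight row its centre is at clamp y 75.
- jar2: Glass jar 2 of the row on the deck (jar1 by the jaw, jar3 by the end stop), brass-coloured lid, barrel-shaped: 64 mm across at the belly, 34 up, 60 at foot and lid, 72 high, 0.15 to 0.31 kg. Origin under its centre. Starts loose, gaps 2 to 8 mm; in the tight row its centre is at clamp y 139.
- jar3: Glass jar 3 of the row on the deck (jar1 by the jaw, jar3 by the end stop), brass-coloured lid, barrel-shaped: 64 mm across at the belly, 34 up, 60 at foot and lid, 72 high, 0.15 to 0.31 kg. Origin under its centre. Starts loose, gaps 2 to 8 mm; in the tight row its centre is at clamp y 203.
- spare_jar: A fourth jar like the others, standing on the table, no part of the work. Origin under its centre.
- tape_roll: Cream tape roll lying flat, 110 mm across, 48 high, no part of the work. Origin under its centre.
- carton: Closed cardboard carton 120 x 170 x 100 mm, no part of the work. Origin under its centre.
- tin: Brass-coloured tin 74 mm across, 85 high, no part of the work. Origin under its centre.
Things that resemble listed ones, but are neither listed nor needed, are in the scene too. Leave any blue look-alike of the jar1 alone. What is shaped like the jar3 but pink is not meant.

How it is judged:
By the outcome, as a careful person would: the job done as asked, in the order asked, and still so for the second after the job is handed in, with the robot touching nothing.
It also fails if it takes over 72 s, if anything falls off the work surface, if the arm or the gripper's body presses on something with over 40 N, if the wrist force passes 120 N, or if a joint passes its speed limit or range.

## Working session

There is one attempt and no reset: what is moved stays moved. The work goes in short steps, Python scripts to look and compute and a shell command to move; the robot and the scene stay as the last step left them, time stands still between calls to the robot, and variables do not carry over. Pictures are saved under pics/ and viewed, at most 10 in all, crops included, and the job is handed in when it is done.

```bash
mkdir -p pics
cat > h.py <<'E'
import numpy as np, cv2
from scipy.spatial.transform import Rotation as Ro
from station import status, vision, order, silhouettes
def save(c,n): cv2.imwrite('pics/'+n, c['pixels'][:,:,::-1])
def proj(c,X):
    X=np.atleast_2d(X); p=X@np.array(c['R']).T+np.array(c['t']); s=p[:,:2]/p[:,2:]
    s=s*(1+c['k1']*(s**2).sum(1,keepdims=True)); K=np.array(c['K']); return s@K[:2,:2].T+K[:2,2]
def ray(c,uv,z):
    K=np.array(c['K']); d=(np.array(uv,float)-K[:2,2])/np.diag(K)[:2]; s=d.copy()
    for _ in range(20): s=d/(1+c['k1']*(s@s))
    R=np.array(c['R']); o=-R.T@np.array(c['t']); v=R.T@np.append(s,1); return o+v*(z-o[2])/v[2]
E
python3 - <<'E'
from h import *
print(status.get_obs())
for n in ('scene','top'):
    c=vision.camera(n); save(c,n+'0.png'); print(n,c['K'],c['k1'],(-np.array(c['R']).T@np.array(c['t'])).round(3))
    for t in ('clamp','jar1','head','trigger','release','paddle','tin','carton','tape_roll'):
        print(t,[(round(d['score'],2),d['extent']) for d in silhouettes(t,c)])
E
```

```text
{'time_s': 0.0, 'qpos': array([-1.28858907e+00,  3.00468988e-01,  1.52159668e+00, -1.57493963e-06,
        1.32069257e+00, -6.65924593e-02]), 'joint_vel': array([-0.00048664, -0.00020471,  0.00209047, -0.0001755 ,  0.00093611,
        0.00103897]), 'tau': array([ 8.76952035e-04, -5.31806231e+01, -3.52738667e+01,  7.08495034e-02,
        2.44282099e-02, -1.36215681e-04]), 'ee_pos': array([ 0.18789956, -0.51662301,  0.20488089]), 'eef_rot': array([-3.14042955e+00, -7.60400461e-05,  3.48800058e-01]), 'force': array([-0.59345891,  0.55131098, -0.1386821 ]), 'moment': array([ 0.02301338, -0.02926074,  0.05068421]), 'grip_force': 0.0, 'grip_width': 0.0938213101264183}
scene [[493.4997503    0.         309.52599565]
 [  0.         493.4997503  193.04156846]
 [  0.           0.           1.        ]] -0.14081929037646054 [ 1.082 -0.548  1.297]
clamp [(0.79, [250.3, 170.5, 410.8, 294.7])]
jar1 [(0.94, [376.6, 175.3, 398.9, 204.3]), (0.9, [338.9, 196.3, 362.0, 226.6]), (0.87, [402.9, 150.1, 424.9, 180.4]), (0.8, [356.2, 182.0, 379.6, 212.4]), (0.73, [146.9, 287.5, 236.5, 372.4]), (0.58, [303.8
[... 349 characters left out ...]
.62, [388.8, 102.0, 418.9, 137.7])]
top [[424.23777718   0.         312.70926005]
 [  0.         424.23777718 195.55987981]
 [  0.           0.           1.        ]] -0.03092459190194695 [ 0.312 -0.023  1.603]
clamp [(0.7, [239.7, 149.4, 381.1, 204.0])]
jar1 [(0.86, [212.6, 150.3, 229.7, 169.1]), (0.63, [266.5, 153.2, 281.6, 170.6]), (0.58, [285.7, 158.3, 300.5, 176.1]), (0.51, [281.1, 194.3, 297.7, 217.1]), (0.49, [249.6, 148.2, 263.9, 171.1])]
head [(0.72, [303.7, 164.2, 363.0, 187.5])]
trigger []
release []
paddle [(0.55, [347.9, 180.5, 363.2, 190.9])]
tin [(0.92, [396.0, 212.0, 422.9, 229.3])]
carton [(0.83, [411.9, 170.8, 467.9, 205.5])]
tape_roll [(0.78, [172.3, 184.1, 202.1, 215.6])]
```

Run:
```python
import cv2
a=cv2.imread('pics/scene0.png')[90:390,130:450]; cv2.imwrite('pics/s_crop.png',cv2.resize(a,None,fx=2,fy=2,interpolation=3))
a=cv2.imread('pics/top0.png')[130:235,160:480]; cv2.imwrite('pics/t_crop.png',cv2.resize(a,None,fx=2.5,fy=2.5,interpolation=3))
```

```text
(no output)
```

View pics/s_crop.png

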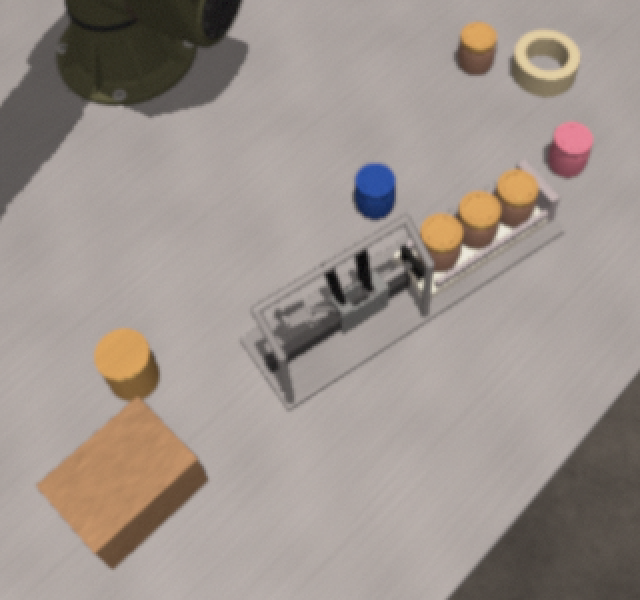

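View pics/t_crop.png

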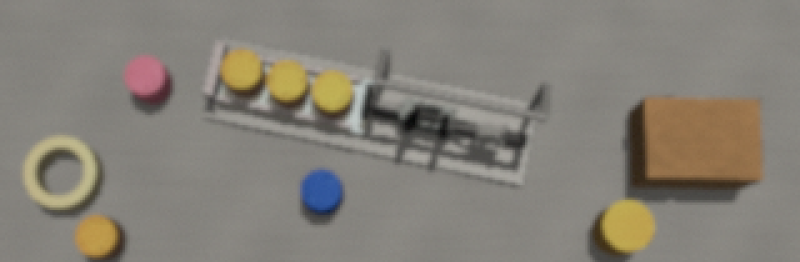

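```bash
cat >> h.py <<'E'
def w(p,P):
    """clamp mm -> world m"""
    P=np.atleast_2d(P)/1000.; c,s=np.cos(p[2]),np.sin(p[2])
    return np.c_[p[0]+c*P[:,0]-s*P[:,1], p[1]+s*P[:,0]+c*P[:,1], P[:,2]]
E
python3 - <<'E'
from h import *
from scipy.optimize import least_squares
S=vision.camera('scene');T=vision.camera('top')
print(ray(T,(242,176.5),.012),ray(T,(368.8,203.6),.012),ray(S,(274,294),.012),ray(S,(251,261),.012),ray(S,(411,206),.012))
obs=[(T,(242,176.5),(-65,250,12)),(T,(368.8,203.6),(-65,-250,12)),(S,(274,294),(65,-250,12)),(S,(251,261),(-65,-250,12)),(S,(411,206),(65,250,12))]
jt=[];js=[]
for c,L in((T,jt),(S,js)):
    for d in silhouettes('jar1',c):
        L.append(d['extent'])
def f(p): return np.concatenate([proj(c,w(p,P))[0]-u for c,u,P in obs])
r=least_squares(f,[.42,-.05,-.24]); p=r.x; print(p,r.fun.round(1))
# tin/other clearance
for n,k,z in(('jar',(290,205),.072),('tin',(410,220),.085),('carton',(440,187),.1)): print(n,ray(T,k,z).round(3))
# overlay
def ov(c,n,box,k):
    im=cv2.resize(c['pixels'][:,:,::-1],None,fx=k,fy=k,interpolation=3).copy()
    def ln(A,B,col): 
        q=proj(c,w(p,[A,B]))*k; q=(q+k/2).astype(int); cv2.line(im,tuple(map(int,q[0])),tuple(map(int,q[1])),col,1)
    cs=[(-65,-250,12),(65,-250,12),(65,250,12),(-65,250,12)]
    for i in range(4): ln(cs[i],cs[(i+1)%4],(0,0,255))
    ln((0,-235,200),(0,-5,200),(255,0,0)); ln((-42,235,78),(42,235,78),(0,255,0))
    h0=-130+36
    for h in (26,46): 
        y=-130+h; ln((-34-13,y+36,130),(-34+13,y+36,130),(0,255,255)); ln((-34-13,y-25,130),(-34+13,y-25,130),(0,255,255))
        ln((-24,y+105,83),(24,y+105,83),(255,0,255))
    x0,y0,x1,y1=[int(v*k) for v in box]; cv2.imwrite('pics/'+n,im[y0:y1,x0:x1])
ov(S,'ovs.png',(245,165,420,300),4.5); ov(T,'ovt.png',(235,140,385,210),5.3)
for nm,c in(('S',S),('T',T)):
    for t in('head','trigger','release','squeeze'): print(nm,t,[(round(d['score'],2),d['extent']) for d in silhouettes(t,c)])
E
```

```text
[0.65800688 0.23720146 0.012     ] [ 0.55142572 -0.24652068  0.012     ] [ 0.67528834 -0.27361521  0.012     ] [ 0.55730554 -0.24802957  0.012     ] [0.78366344 0.20543666 0.012     ]
[ 0.6683503  -0.01854128 -0.21477046] [-0.6 -0.   0.6 -0.   0.1  1.5 -1.6 -1.   1.6 -1.1]
jar [0.538 0.05  0.072]
tin [ 0.48  -0.384  0.085]
carton [ 0.598 -0.494  0.1  ]
S head [(0.58, [263.4, 211.3, 342.8, 256.2])]
S trigger [(0.5, [306.0, 214.6, 318.7, 239.0]), (0.38, [360.2, 184.8, 380.9, 212.5])]
S release [(0.68, [265.3, 236.2, 315.9, 256.3]), (0.28, [376.3, 178.2, 400.1, 204.5])]
S squeeze [(0.78, [268.7, 213.7, 343.8, 257.0]), (0.23, [250.2, 169.9, 411.3, 297.1])]
T head [(0.78, [304.1, 163.5, 363.3, 187.4])]
T trigger [(0.59, [320.1, 168.4, 330.4, 187.9])]
T release []
T squeeze [(0.71, [307.9, 163.7, 361.2, 188.2])]
```

View pics/ovs.png

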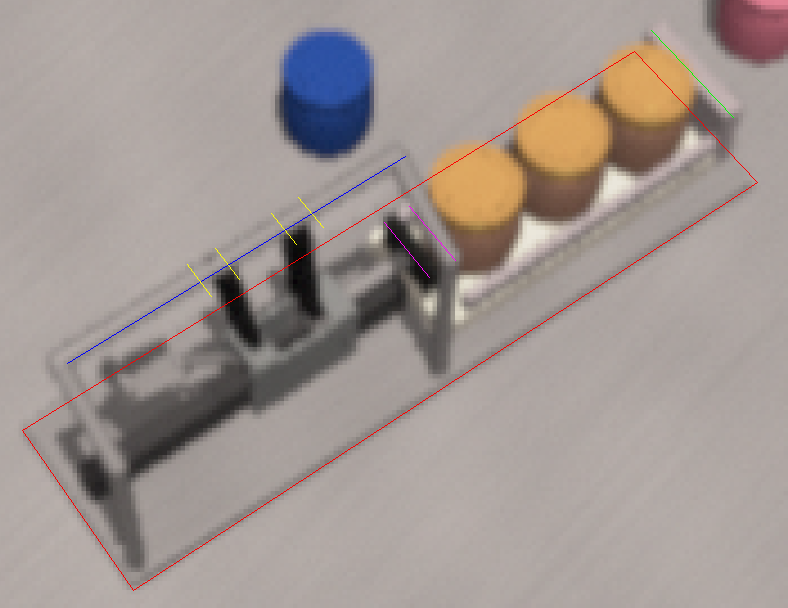

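View pics/ovt.png

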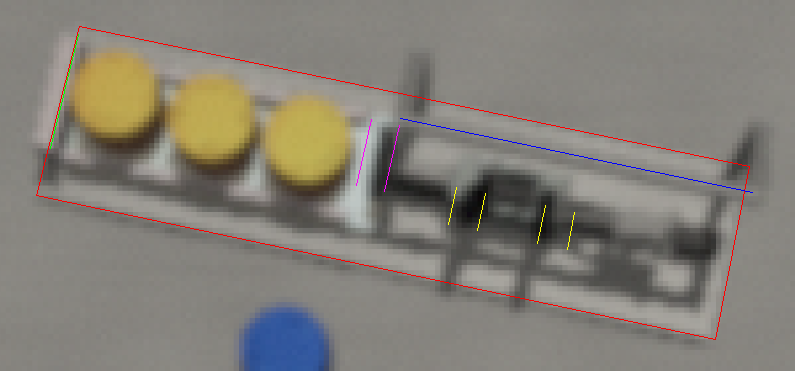

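```bash
cat >> h.py <<'E'
p0=np.array([ 0.6683503,-0.01854128,-0.21477046])
def cl(X,p=p0):
    """world m -> clamp mm"""
    d=np.array(X[:2])-p[:2]; c,s=np.cos(p[2]),np.sin(p[2])
    return np.array([c*d[0]+s*d[1],-s*d[0]+c*d[1],X[2]])*1000
def rel(target_mm,a=.44,p=p0,grasp=True):
    """shift (units .5m) and turn (units 90deg) from current pose to grasp point at clamp mm, tilt a"""
    o=status.get_obs(); R0=Ro.from_euler('xyz',o['eef_rot']); R1=Ro.from_euler('zyx',[p[2],-a,np.pi])
    X=w(p,target_mm)[0]+ (R1.apply([0,0,.019]) if grasp else 0)
    return (R0.inv().apply(X-o['ee_pos'])/.5).round(3),((R0.inv()*R1).as_rotvec()/(np.pi/2)).round(3)
E
python3 - <<'E'
from h import *
S=vision.camera('scene');T=vision.camera('top')
for c in (S,T):
    hsv=cv2.cvtColor(c['pixels'],cv2.COLOR_RGB2HSV)
    m=((hsv[...,1]>140)&(hsv[...,0]>12)&(hsv[...,0]<32)&(hsv[...,2]>110)).astype(np.uint8)
    n,l,st,ce=cv2.connectedComponentsWithStats(m)
    for i in range(1,n):
        if 80<st[i,4]<900: print(st[i],ce[i].round(1),cl(ray(c,ce[i],.102)).round(0))
f=lambda x,y:(245+x/4.5,165+y/4.5)
for q in((228,272),(300,232)): print('blade top',cl(ray(S,f(*q),.130)).round(0))
for q in((255,343),(318,315)): print('blade foot',cl(ray(S,f(*q),.077)).round(0))
print('pad',cl(ray(S,f(390,222),.083)).round(0),cl(ray(S,f(432,272),.083)).round(0))
for nm,P in (('above',(-110,-95,250)),('squeeze',(-25,-95,110))): print(nm,rel(P))
E
```

```text
[244   2  50  35 694] [268.4  19. ] [-828.  302.  102.]
[361 103  16  13 165] [368.8 108.9] [-256.  325.  102.]
[379 176  19  17 243] [388.  184.2] [  2. 190. 102.]
[360 187  20  17 264] [369.7 194.9] [  0. 124. 102.]
[341 198  20  18 274] [350.7 206.5] [ -1.  56. 102.]
[179 256  27  33 655] [192.4 271.2] [ -83. -404.  102.]
[249 151  16  15 182] [256.1 158. ] [ -3. 195. 102.]
[266 156  17  15 168] [274.4 162.8] [ -6. 126. 102.]
[286 160  14  15 144] [292.4 167. ] [ -8.  58. 102.]
[400 211  20  20 291] [410.  220.4] [-110. -393.  102.]
[191 217  16  16 195] [198.6 224.3] [-282.  339.  102.]
[ 58 304  23  23 400] [ 68.9 314.7] [-681.  701.  102.]
[ 85 304  24  22 411] [ 97.  314.7] [-660.  605.  102.]
[114 304  23  22 408] [125.5 314.9] [-639.  508.  102.]
[ 56 333  22  24 413] [ 66.6 344.4] [-778.  680.  102.]
[ 83 333  24  23 418] [ 95.  344.4] [-756.  584.  102.]
[112 333  24  23 419] [123.7 344.4] [-734.  487.  102.]
[134 374  16  19 234] [141.6 383. ] [-842.  394.  102.]
[152 374  19  19 255] [161.3 383. ] [-828.  329.  102.]
[173 374  18  19 253] [181.8 382.9] [-812.  261.  102.]
blade top [ -27. -112.  130.]
blade top [-24. -61. 130.]
blade foot [  -1. -111.   77.]
blade foot [  6. -69.  77.]
pad [-19.   4.  83.] [24.  5. 83.]
above (array([ 0.941, -0.571, -0.055]), array([ 0.078, -0.269,  0.084]))
squeeze (array([ 1.085, -0.48 ,  0.225]), array([ 0.078, -0.269,  0.084]))
```

```bash
python3 -m pendant '[0.94,-0.57,-0.055,0.078,-0.269,0.084,1, 0.94,-0.57,-0.055,0.078,-0.269,0.084,1, 0.94,-0.57,-0.055,0.078,-0.269,0.084,1, 0.94,-0.57,-0.055,0.078,-0.269,0.084,1, 0.94,-0.57,-0.055,0.078,-0.269,0.084,1, 0.94,-0.57,-0.055,0.078,-0.269,0.084,1, 0.94,-0.57,-0.055,0.078,-0.269,0.084,1, 0.94,-0.57,-0.055,0.078,-0.269,0.084,1, 0.94,-0.57,-0.055,0.078,-0.269,0.084,1, 0.94,-0.57,-0.055,0.078,-0.269,0.084,1, 0.94,-0.57,-0.055,0.078,-0.269,0.084,1, 0.94,-0.57,-0.055,0.078,-0.269,0.084,1]' 20
python3 - <<'E'
from h import *
o=status.get_obs(); print(cl(o['ee_pos']),rel((-110,-95,250)))
c=vision.camera('wrist'); save(c,'w1.png'); print(cl(-np.array(c['R']).T@np.array(c['t'])))
im=c['pixels'][:,:,::-1].copy()
for P,col in [((-34,-119,130),(0,255,0)),((-34,-58,130),(0,255,0)),((-25,-89,110),(0,0,255)),((0,-5,200),(255,0,0)),((0,-235,200),(255,0,0)),((-15,-179,94),(0,255,255)),((-65,-250,12),(255,0,255)),((-65,250,12),(255,0,255)),((24,11,83),(255,255,0)),((-24,11,83),(255,255,0))]:
    q=proj(c,w(p0,P))[0]; print(P,q.round(0)); cv2.circle(im,tuple(int(v) for v in q),4,col,1) if abs(q).max()<2000 else 0
cv2.imwrite('pics/w1o.png',im)
E
```

```text
time_s: 2.9
ee_pos: [0.5344, -0.0842, 0.2324]
eef_rot: [-3.041, 0.429, 0.242]
force: [-0.7, -0.4, 0.2]
grip_width: 0.0942
grip_force: 0.0
[-116.83363766  -92.73495356  232.41386738] (array([-0.005,  0.006,  0.001]), array([ 0.001, -0.   ,  0.003]))
[ 26.60589097 -42.24119206 360.81891876]
(-34, -119, 130) [409.  91.]
(-34, -58, 130) [335.  54.]
(-25, -89, 110) [379.  54.]
(0, -5, 200) [251. -29.]
(0, -235, 200) [618. 173.]
(-15, -179, 94) [477.  87.]
(-65, -250, 12) [474. 125.]
(-65, 250, 12) [ 31. -86.]
(24, 11, 83) [284. -90.]
(-24, 11, 83) [263. -16.]
```

View pics/w1o.png

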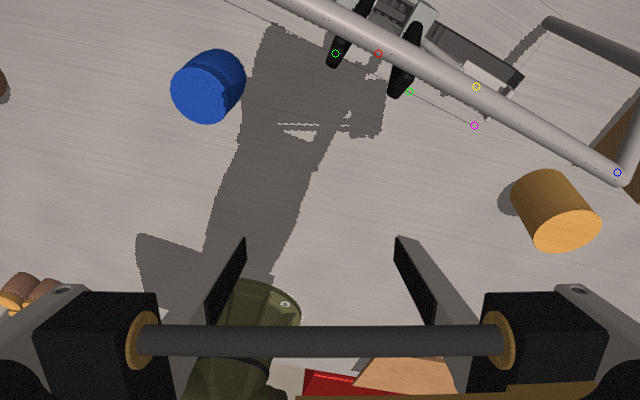

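```bash
sed -i "s/from_euler('zyx'/from_euler('ZYX'/" h.py; python3 -c "
from h import *
print(rel((-110,-95,250)),rel((-25,-95,110)))"
```

```text
(array([ 0.025,  0.012, -0.014]), array([-0.06 ,  0.558,  0.271])) (array([0.281, 0.106, 0.169]), array([-0.06 ,  0.558,  0.271]))
```

```bash
python3 -m pendant '[0.025,0.012,-0.014,-0.06,0.558,0.271,1, 0.025,0.012,-0.014,-0.06,0.558,0.271,1, 0.025,0.012,-0.014,-0.06,0.558,0.271,1, 0.025,0.012,-0.014,-0.06,0.558,0.271,1, 0.025,0.012,-0.014,-0.06,0.558,0.271,1, 0.025,0.012,-0.014,-0.06,0.558,0.271,1, 0.025,0.012,-0.014,-0.06,0.558,0.271,1, 0.025,0.012,-0.014,-0.06,0.558,0.271,1, 0.025,0.012,-0.014,-0.06,0.558,0.271,1]'
python3 - <<'E'
from h import *
o=status.get_obs(); print(cl(o['ee_pos']),rel((-110,-95,250)))
c=vision.camera('wrist'); save(c,'w2.png'); print(cl(-np.array(c['R']).T@np.array(c['t'])))
im=c['pixels'][:,:,::-1].copy()
for P,col in [((-34,-119,130),(0,255,0)),((-34,-58,130),(0,255,0)),((-25,-89,110),(0,0,255)),((0,-5,200),(255,0,0)),((0,-235,200),(255,0,0)),((-15,-179,94),(0,255,255)),((-65,-250,12),(255,0,255)),((-65,250,12),(255,0,255)),((24,11,83),(255,255,0)),((-24,11,83),(255,255,0))]:
    q=proj(c,w(p0,P))[0]; print(P,q.round(0)); cv2.circle(im,tuple(int(v) for v in q),4,col,1) if abs(q).max()<2000 else 0
cv2.imwrite('pics/w2o.png',im)
E
```

```text
time_s: 3.85
ee_pos: [0.5472, -0.0923, 0.234]
eef_rot: [3.141, -0.439, -0.217]
force: [-0.3, -0.2, 0.1]
grip_width: 0.0942
grip_force: 0.0
[-102.68397233  -97.8994908   233.9724395 ] (array([ 0.   , -0.006,  0.003]), array([ 0.001,  0.001, -0.002]))
[-102.52710812  -97.12751134  432.24343986]
(-34, -119, 130) [341. 181.]
(-34, -58, 130) [281. 181.]
(-25, -89, 110) [312. 177.]
(0, -5, 200) [205. 121.]
(0, -235, 200) [489. 121.]
(-15, -179, 94) [392. 172.]
(-65, -250, 12) [431. 222.]
(-65, 250, 12) [ 73. 222.]
(24, 11, 83) [228. 143.]
(-24, 11, 83) [227. 182.]
```

View pics/w2o.png

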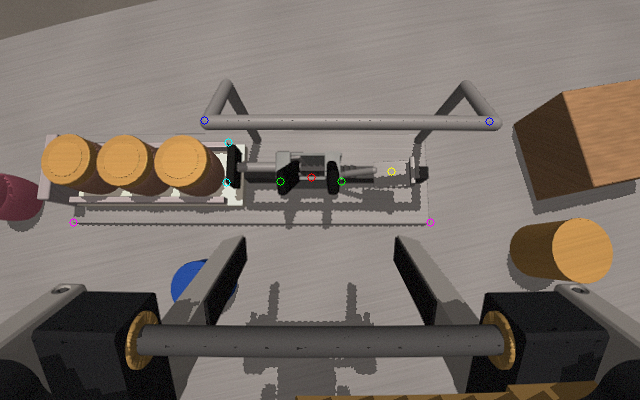

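Run:
```python
from h import *
c=vision.camera('wrist'); g=c['pixels'].mean(2)
for r in (180,184,188): print(r,g[r,268:302].astype(int),g[r,320:350].astype(int))
print('pad',g[150:186:6,222:252].astype(int)); print('paddle',g[172,345:420].astype(int))
for y,x in((-58,-40),(-119,-40)): print(proj(c,w(p0,(x,y,130))))
print(proj(c,w(p0,[(0,11,83),(0,0,83),(0,-5,200),(0,-235,200)])))
print(rel((-60,-93.5,185)),rel((-25,-93.5,112)),rel((-25,-88.5,112)))
```

```text
180 [30 31 27 25 25 23 23 28 28 20 16 14 27 22 13 19 26  8  9 15  5  3 11  9
 20  3  3 12  7  5  6 16 44 49] [47 50 52 51 51 46 38 15 10 14 15 22 23 15  9 14 22 23 15 28 45 51 37 27
 26 24 19 27 17 25]
184 [89 90 88 88 87 90 89 96 69 33 11 20 21 13 23  8 15 19 18  5 22  6  2  8
 12  6 16  0 15 31 54 54 55 52] [51 46 51 51 49 53 42 25  2 20 17 15 19 11 13  4 16  0  8 25 61 85 90 94
 93 91 85 87 89 91]
188 [82 85 83 80 79 82 82 85 90 59 17 10 19 22 22 22 12 22 13  5  5 17  6 12
 31 45 57 58 57 60 52 58 53 57] [ 58  53  52  51  56  58  54  36  15  13  14  23  20  22  17  21  13  14
  13  51  83  84  85  86  80 111 100  81  81 103]
pad [[ 63  68  62  62  64  37  30  29  30  30  32  28  23  14  13   5   0 104
  228 222 219 224 203  72  73  97 145 155 152 132]
 [216 217 215 219 222  57  23  28  25  30  32  27  24  12   4  19  14   9
    2  57 154 222 164  72  77 102 147 135  77  82]
 [221 217 215 219 223  17  25  30  28  30  36  25  25   8   9  26  47  30
   32  52  80  96  83  66  67  70  79  88  89  89]
 [ 35  74 227 222 155  15  31  29  35  28  28  31  19   3  28  61  85  84
   86  86  
[... 281 characters left out ...]
 27  27]]
paddle [119 125 124 127 125 125 123 119 121 120 120 122 119 116 116 111 114 113
 111 107 109 109 102 102 101 100  99 100 103 105 104 113 149 160 159 158
 161 158 161 160 162 167 166 167 167 167 166 170 167 168 167 166 171 169
 169 171 167 171 170 171 181  81  82  89  74  46  90  88  91  89  72  71
  69  70  32]
[[280.53710491 187.57965412]]
[[341.51777368 187.48654375]]
[[227.62850307 162.41636609]
 [236.91886843 162.37056564]
 [204.7990462  121.35713519]
 [489.77054568 121.70435612]]
(array([ 0.035, -0.009,  0.162]), array([ 0.001,  0.001, -0.002])) (array([ 0.036, -0.009,  0.324]), array([ 0.001,  0.001, -0.002])) (array([ 0.036, -0.019,  0.324]), array([ 0.001,  0.001, -0.002]))
```

```bash
python3 -m pendant '[0.036,-0.024,0.05,0,0,0,1, 0.036,-0.024,0.13,0,0,0,1, 0.036,-0.024,0.20,0,0,0,1, 0.036,-0.024,0.26,0,0,0,1, 0.036,-0.024,0.30,0,0,0,1, 0.036,-0.024,0.324,0,0,0,1, 0.036,-0.024,0.324,0,0,0,0.5, 0.036,-0.024,0.324,0,0,0,0.5]' 25
python3 - <<'E'
from h import *
o=status.get_obs(); print(cl(o['ee_pos']),rel((-25,-86,112)))
c=vision.camera('wrist'); save(c,'w3.png')
cv2.imwrite('pics/w3c.png',cv2.resize(c['pixels'][60:320,120:520,::-1],None,fx=1.5,fy=1.5))
E
```

```text
time_s: 4.75
ee_pos: [0.6336, -0.0984, 0.0953]
eef_rot: [-3.141, -0.44, -0.218]
force: [-0.7, -0.1, 0.1]
grip_width: 0.0815
grip_force: 0.0
[-16.94535019 -85.41537164  95.28732706] (array([-0.   ,  0.001,  0.001]), array([ 0.001, -0.   , -0.002]))
```

View pics/w3c.png

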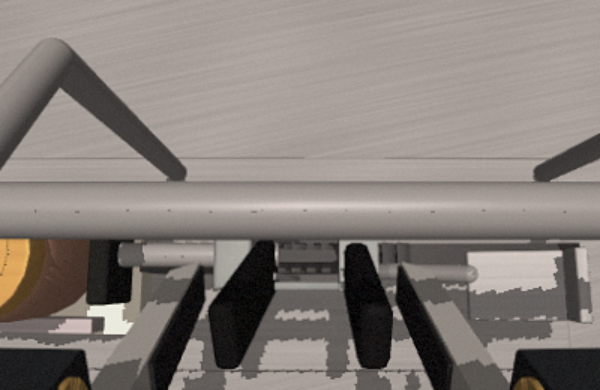

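```bash
python3 -m pendant '[0,0,0,0,0,0,0.35, 0,0,0,0,0,0,0.30, 0,0.003,0,0,0,0,0.18, 0,0.006,0,0,0,0,0.06, 0,0.009,0,0,0,0,-0.06, 0,0.012,0,0,0,0,-0.18, 0,0.015,0,0,0,0,-0.30, 0,0.018,0,0,0,0,-0.42, 0,0.02,0,0,0,0,-0.52, 0,0.02,0,0,0,0,-0.60, 0,0.02,0,0,0,0,-0.60]' 25
cat > look.py <<'E'
from h import *
import sys
o=status.get_obs(); print(round(o['time_s'],2),'tcp',cl(o['ee_pos']).round(1),'w',round(o['grip_width']*1000,1),'F',o['force'].round(1),'gf',round(o['grip_force'],1))
c=vision.camera('wrist'); g=c['pixels'].astype(int)
# pad face: first dark column left of jaw; row at pad mid, use several x
for x in (-20,-10):
    for lo,hi in ((-20,70),):
        ys=np.arange(lo,hi,1.); q=proj(c,w(p0,np.c_[0*ys+x,ys,0*ys+82])); 
        print(x,[int(g[int(round(v)),int(round(u))].mean()) if 0<=u<639 and 0<=v<399 else -1 for u,v in q])
E
python3 look.py
```

```text
time_s: 5.9
ee_pos: [0.6316, -0.1076, 0.0955]
eef_rot: [-3.141, -0.442, -0.218]
force: [-2.8, 4.4, 6.7]
grip_width: 0.0247
grip_force: 23.9
5.9 tcp [-16.9 -94.8  95.5] w 24.7 F [-2.8  4.4  6.7] gf 23.9
-20 [84, 86, 82, 82, 86, 80, 218, 225, 226, 226, 225, 223, 228, 178, 132, 136, 135, 136, 140, 137, 33, 9, 13, 11, 4, 13, 5, 11, 20, 8, 8, 14, 16, 9, 20, 31, 31, 31, 31, 28, 30, 33, 31, 31, 51, 54, 53, 57, 53, 51, 52, 58, 54, 57, 59, 56, 59, 62, 63, 63, 56, 56, 56, 60, 54, 57, 57, 76, 112, 155, 154, 154, 150, 152, 152, 150, 151, 154, 151, 152, 151, 149, 149, 113, 158, 158, 158, 155, 158, 156]
-10 [40, 33, 39, 40, 44, 40, 28, 28, 140, 137, 137, 137, 136, 138, 136, 140, 140, 138, 137, 138, 63, 0, 14, 10, 13, 19, 0, 13, 10, 6, 9, 11, 11, 2, 23, 26, 24, 31, 35, 31, 34, 35, 36, 27, 56, 54, 58, 59, 58, 67, 68, 63, 60, 61, 64, 61, 54, 55, 56, 59, 57, 58, 60, 66, 144, 154, 152, 154, 154, 152, 151, 151, 151, 151, 143, 135, 160, 156, 157, 160, 161, 158, 157, 157, 157, 154, 157, 158, 159, 157]
```

```bash
python3 -m pendant '[0,-0.003,0,0,0,0,-0.42, 0,-0.008,0,0,0,0,-0.28, 0,-0.013,0,0,0,0,-0.14, 0,-0.018,0,0,0,0,0, 0,-0.023,0,0,0,0,0.14, 0,-0.028,0,0,0,0,0.28, 0,-0.033,0,0,0,0,0.4, 0,-0.033,0,0,0,0,0.5, 0,-0.033,0,0,0,0,0.5]' 25
python3 look.py
```

```text
time_s: 6.85
ee_pos: [0.6346, -0.0918, 0.0944]
eef_rot: [-3.141, -0.44, -0.218]
force: [-0.5, 2.1, -1.3]
grip_width: 0.0705
grip_force: 0.7
6.85 tcp [-17.4 -78.8  94.4] w 70.5 F [-0.5  2.1 -1.3] gf 0.7
-20 [82, 87, 93, 94, 92, 88, 86, 88, 84, 169, 233, 231, 230, 231, 231, 131, 138, 146, 144, 144, 145, 56, 9, 19, 14, 16, 16, 5, 21, 12, 22, 14, 16, 19, 30, 36, 35, 38, 32, 36, 38, 35, 34, 58, 53, 60, 59, 58, 56, 57, 58, 63, 57, 63, 63, 60, 63, 67, 67, 62, 60, 64, 59, 63, 61, 66, 86, 146, 161, 158, 159, 161, 160, 163, 158, 160, 161, 159, 157, 158, 158, 159, 137, 167, 166, 164, 162, 164, 163, 164]
-10 [38, 41, 38, 33, 34, 38, 36, 48, 46, 92, 149, 146, 141, 146, 138, 143, 146, 141, 145, 145, 146, 90, 6, 12, 9, 10, 15, 15, 12, 13, 15, 6, 18, 25, 27, 34, 32, 34, 29, 35, 38, 32, 33, 59, 63, 60, 62, 60, 63, 64, 76, 61, 62, 66, 71, 57, 56, 62, 60, 60, 56, 69, 120, 167, 166, 158, 162, 159, 161, 164, 159, 161, 162, 150, 166, 166, 161, 165, 161, 165, 166, 164, 165, 165, 166, 164, 167, 164, 163, 162]
```

```bash
python3 -m pendant '[0,-0.005,0,0,0,0,0.6, 0,-0.005,0,0,0,0,0.6, 0,-0.005,0,0,0,0,0.35, 0,-0.002,0,0,0,0,0.18, 0,0.001,0,0,0,0,0.06, 0,0.004,0,0,0,0,-0.06, 0,0.007,0,0,0,0,-0.18, 0,0.01,0,0,0,0,-0.30, 0,0.013,0,0,0,0,-0.42, 0,0.015,0,0,0,0,-0.52, 0,0.015,0,0,0,0,-0.60, 0,0.015,0,0,0,0,-0.60]' 25
python3 look.py | cut -c1-330
python3 -m pendant '[0,-0.005,0,0,0,0,-0.42, 0,-0.01,0,0,0,0,-0.28, 0,-0.015,0,0,0,0,-0.14, 0,-0.02,0,0,0,0,0, 0,-0.025,0,0,0,0,0.14, 0,-0.03,0,0,0,0,0.28, 0,-0.036,0,0,0,0,0.42, 0,-0.036,0,0,0,0,0.6, 0,-0.036,0,0,0,0,0.6]' 25
python3 look.py | cut -c1-330
```

```text
time_s: 8.1
ee_pos: [0.6333, -0.0993, 0.0949]
eef_rot: [-3.141, -0.441, -0.218]
force: [-0.6, -3.2, 3.4]
grip_width: 0.0247
grip_force: 24.2
8.1 tcp [-17.  -86.4  94.9] w 24.7 F [-0.6 -3.2  3.4] gf 24.2
-20 [88, 89, 87, 86, 84, 83, 82, 93, 230, 227, 227, 226, 224, 224, 224, 225, 224, 224, 225, 224, 225, 232, 134, 137, 138, 136, 137, 138, 51, 11, 8, 3, 1, 18, 12, 16, 8, 1, 4, 12, 3, 5, 21, 25, 27, 33, 33, 32, 35, 35, 34, 33, 52, 52, 53, 59, 57, 50, 57, 62, 58, 61, 66, 68, 51, 58, 58, 56, 53, 56, 57, 62, 147, 154, 154, 156, 156, 
-10 [36, 42, 37, 36, 43, 40, 42, 46, 42, 93, 140, 137, 134, 134, 138, 137, 136, 137, 139, 138, 137, 135, 138, 136, 136, 139, 137, 135, 71, 17, 7, 17, 2, 11, 8, 10, 8, 10, 19, 2, 0, 19, 26, 23, 26, 37, 32, 26, 33, 31, 26, 38, 62, 61, 61, 56, 57, 62, 64, 68, 58, 54, 57, 58, 54, 58, 51, 95, 156, 159, 154, 154, 151, 154, 153, 150, 1
time_s: 9.05
ee_pos: [0.637, -0.0816, 0.0947]
eef_rot: [-3.141, -0.44, -0.218]
force: [-0.9, 0.3, -0.7]
grip_width: 0.075
grip_force: 0.0
9.05 tcp [-17.1 -68.3  94.7] w 75.0 F [-0.9  0.3 -0.7] gf 0.0
-20 [56, 75, 84, 85, 86, 81, 80, 86, 80, 86, 85, 83, 80, 80, 87, 236, 232, 230, 231, 231, 229, 231, 230, 230, 229, 130, 139, 146, 141, 143, 143, 22, 16, 13, 21, 12, 15, 9, 3, 12, 0, 17, 16, 31, 32, 31, 32, 33, 32, 39, 40, 32, 45, 60, 53, 61, 51, 62, 57, 58, 58, 65, 66, 64, 56, 55, 55, 56, 62, 60, 93, 151, 160, 160, 162, 161, 161
-10 [135, 135, 137, 132, 137, 141, 129, 123, 76, 42, 35, 88, 146, 142, 142, 141, 145, 143, 144, 143, 143, 145, 142, 145, 143, 145, 142, 143, 142, 145, 139, 62, 6, 12, 14, 7, 13, 11, 0, 10, 11, 4, 7, 25, 33, 26, 34, 32, 30, 39, 30, 27, 42, 59, 57, 59, 58, 63, 72, 64, 59, 58, 58, 58, 58, 65, 102, 169, 158, 160, 159, 162, 163, 160,
```

```bash
python3 -m pendant '[0,0,0,0,0,0,0.35, 0,0.003,0,0,0,0,0.18, 0,0.006,0,0,0,0,0.06, 0,0.009,0,0,0,0,-0.06, 0,0.012,0,0,0,0,-0.18, 0,0.015,0,0,0,0,-0.30, 0,0.018,0,0,0,0,-0.42, 0,0.02,0,0,0,0,-0.52, 0,0.02,0,0,0,0,-0.60, 0,0.02,0,0,0,0,-0.60]' 25
python3 -m pendant '[0,-0.005,0,0,0,0,-0.42, 0,-0.01,0,0,0,0,-0.28, 0,-0.015,0,0,0,0,-0.14, 0,-0.02,0,0,0,0,0, 0,-0.025,0,0,0,0,0.14, 0,-0.03,0,0,0,0,0.28, 0,-0.036,0,0,0,0,0.42, 0,-0.036,0,0,0,0,0.6, 0,-0.036,0,0,0,0,0.6]' 25
python3 look.py | cut -c1-330
```

```text
time_s: 10.1
ee_pos: [0.635, -0.0916, 0.0949]
eef_rot: [-3.141, -0.441, -0.218]
force: [-1.5, -1.3, 3.8]
grip_width: 0.0244
grip_force: 24.1
time_s: 11.0
ee_pos: [0.6388, -0.0738, 0.0946]
eef_rot: [-3.141, -0.44, -0.218]
force: [-0.5, 0.3, -0.3]
grip_width: 0.0744
grip_force: 0.0
11.0 tcp [-17.1 -60.3  94.6] w 74.4 F [-0.5  0.3 -0.3] gf 0.0
-20 [5, 1, 0, 7, 13, 11, 20, 17, 57, 77, 83, 84, 84, 85, 84, 83, 85, 88, 81, 85, 85, 76, 89, 235, 231, 230, 230, 231, 232, 230, 230, 231, 232, 134, 141, 144, 145, 143, 144, 31, 0, 3, 12, 12, 14, 17, 12, 14, 17, 10, 17, 17, 23, 34, 29, 33, 32, 33, 35, 27, 41, 57, 58, 58, 60, 54, 59, 60, 66, 60, 65, 57, 60, 61, 60, 57, 61, 55, 91,
-10 [163, 53, 6, 30, 68, 135, 136, 134, 136, 133, 133, 138, 137, 134, 135, 139, 129, 138, 145, 142, 142, 143, 142, 145, 143, 142, 143, 144, 139, 141, 143, 143, 143, 140, 143, 143, 141, 142, 135, 51, 12, 16, 8, 17, 11, 17, 8, 10, 15, 10, 15, 31, 28, 34, 33, 35, 41, 31, 32, 32, 40, 68, 59, 57, 64, 62, 67, 63, 60, 57, 61, 55, 62, 6
```

```bash
python3 -m pendant '[0,0,0,0,0,0,0.35, 0,0.003,0,0,0,0,0.18, 0,0.006,0,0,0,0,0.06, 0,0.009,0,0,0,0,-0.06, 0,0.012,0,0,0,0,-0.18, 0,0.015,0,0,0,0,-0.30, 0,0.018,0,0,0,0,-0.42, 0,0.02,0,0,0,0,-0.52, 0,0.02,0,0,0,0,-0.60, 0,0.02,0,0,0,0,-0.60]' 28
python3 -m pendant '[0,-0.005,0,0,0,0,-0.42, 0,-0.01,0,0,0,0,-0.28, 0,-0.015,0,0,0,0,-0.14, 0,-0.02,0,0,0,0,0, 0,-0.025,0,0,0,0,0.14, 0,-0.03,0,0,0,0,0.28, 0,-0.036,0,0,0,0,0.42, 0,-0.036,0,0,0,0,0.6, 0,-0.036,0,0,0,0,0.6]' 28
cat >> look.py <<'E'
c=vision.camera('scene')
hsv=cv2.cvtColor(c['pixels'],cv2.COLOR_RGB2HSV)
m=((hsv[...,1]>140)&(hsv[...,0]>12)&(hsv[...,0]<32)&(hsv[...,2]>110)).astype(np.uint8)
n,l,st,ce=cv2.connectedComponentsWithStats(m)
print([cl(ray(c,ce[i],.102)).round(0)[:2] for i in range(1,n) if 80<st[i,4]<900 and 340<ce[i,0]<395 and ce[i,1]>170])
E
python3 look.py | cut -c1-380
```

```text
time_s: 12.05
ee_pos: [0.6367, -0.084, 0.0949]
eef_rot: [-3.141, -0.441, -0.218]
force: [-2.8, -5.3, 3.9]
grip_width: 0.0244
grip_force: 26.8
time_s: 12.95
ee_pos: [0.6403, -0.0657, 0.0943]
eef_rot: [-3.141, -0.44, -0.218]
force: [1.2, -0.2, 0.2]
grip_width: 0.075
grip_force: 0.0
12.95 tcp [-17.3 -52.   94.3] w 75.0 F [ 1.2 -0.2  0.2] gf 0.0
-20 [5, 0, 2, 25, 88, 92, 90, 95, 74, 17, 14, 11, 12, 4, 18, 19, 20, 75, 82, 83, 83, 83, 84, 83, 84, 79, 81, 84, 85, 81, 87, 212, 230, 230, 230, 231, 137, 139, 141, 140, 144, 31, 5, 10, 13, 14, 15, 13, 1, 18, 12, 1, 27, 28, 35, 33, 30, 32, 33, 31, 32, 39, 58, 54, 55, 59, 60, 55, 63, 65, 64, 69, 62, 53, 63, 59, 63, 58, 62, 150, 163, 162, 161, 160, 159, 158, 162, 162, 156, 160]
-10 [165, 162, 160, 160, 159, 133, 90, 32, 38, 20, 14, 32, 65, 114, 142, 124, 85, 86, 84, 83, 79, 82, 89, 96, 125, 138, 144, 140, 138, 140, 138, 142, 144, 142, 143, 141, 143, 140, 139, 141, 147, 95, 7, 9, 1, 5, 17, 19, 1, 13, 15, 15, 20, 38, 36, 32, 28, 29, 34, 30, 32, 39, 57, 67, 71, 64, 57, 73, 59, 54, 59, 64, 53, 62, 128, 174, 165, 161, 157, 159, 158, 160, 165, 158, 162, 134
[array([  1., 129.])]
```

```bash
python3 -m pendant '[0,0,0,0,0,0,0.35, 0,0.003,0,0,0,0,0.18, 0,0.006,0,0,0,0,0.06, 0,0.009,0,0,0,0,-0.06, 0,0.012,0,0,0,0,-0.18, 0,0.015,0,0,0,0,-0.30, 0,0.018,0,0,0,0,-0.42, 0,0.02,0,0,0,0,-0.52, 0,0.02,0,0,0,0,-0.60, 0,0.02,0,0,0,0,-0.60]' 30
python3 -m pendant '[0,-0.005,0,0,0,0,-0.42, 0,-0.01,0,0,0,0,-0.28, 0,-0.015,0,0,0,0,-0.14, 0,-0.02,0,0,0,0,0, 0,-0.025,0,0,0,0,0.14, 0,-0.03,0,0,0,0,0.28, 0,-0.036,0,0,0,0,0.42, 0,-0.036,0,0,0,0,0.7, 0,-0.036,0,0,0,0,0.7]' 30
python3 look.py | cut -c1-380
python3 -c "
from h import *
c=vision.camera('wrist');cv2.imwrite('pics/w4c.png',cv2.resize(c['pixels'][60:320,120:520,::-1],None,fx=1.5,fy=1.5))"
```

```text
time_s: 14.05
ee_pos: [0.6382, -0.0763, 0.0945]
eef_rot: [-3.142, -0.44, -0.218]
force: [-1.9, -7.4, -0.4]
grip_width: 0.0246
grip_force: 29.1
time_s: 14.95
ee_pos: [0.6423, -0.0579, 0.0947]
eef_rot: [-3.141, -0.44, -0.218]
force: [-0.5, -0.4, 0.6]
grip_width: 0.0784
grip_force: 0.0
14.95 tcp [-17.1 -44.1  94.7] w 78.4 F [-0.5 -0.4  0.6] gf 0.0
-20 [5, 18, 2, 4, 2, 17, 24, 9, 12, 4, 36, 80, 96, 88, 88, 79, 200, 236, 180, 3, 7, 1, 15, 13, 24, 6, 16, 67, 80, 83, 84, 81, 132, 132, 134, 136, 132, 134, 131, 134, 134, 138, 79, 0, 1, 9, 17, 0, 23, 5, 3, 10, 13, 26, 31, 35, 33, 36, 38, 32, 33, 22, 49, 56, 59, 54, 57, 52, 60, 61, 62, 68, 64, 57, 59, 60, 60, 61, 99, 150, 163, 161, 161, 158, 160, 160, 160, 158, 158, 160]
-10 [26, 18, 0, 42, 116, 161, 161, 163, 158, 167, 134, 90, 85, 62, 45, 89, 125, 145, 149, 107, 15, 8, 65, 81, 85, 85, 84, 78, 136, 133, 132, 134, 134, 133, 135, 140, 139, 140, 137, 142, 141, 137, 119, 27, 14, 0, 3, 19, 17, 4, 11, 8, 15, 26, 37, 35, 28, 30, 24, 36, 36, 27, 57, 60, 61, 58, 60, 65, 58, 57, 61, 59, 58, 65, 116, 172, 159, 163, 163, 158, 159, 157, 160, 161, 161, 147,
[array([  1., 127.])]
```

View pics/w4c.png

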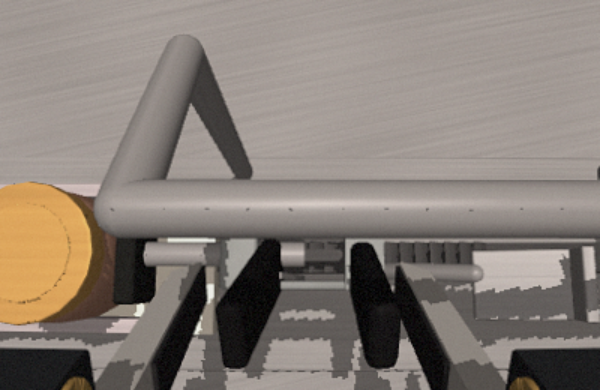

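```bash
python3 -m pendant '[0,0,-0.04,0,0,0,0.7, 0,0,-0.12,0,0,0,0.7, 0,0,-0.21,0,0,0,0.7, 0,0,-0.3,0,0,0,0.7, -0.02,0.05,-0.32,0,0,0,0.0, -0.03,0.12,-0.32,0,0,0,-1, -0.03,0.188,-0.32,0,0,0,-1, -0.03,0.188,-0.32,0,0,0,-1, -0.03,0.188,-0.32,0,0,0,-1, -0.03,0.188,-0.32,0,0,0,-1, -0.03,0.188,-0.32,0,0,0,-1]' 20
python3 - <<'E'
from h import *
o=status.get_obs(); print(cl(o['ee_pos']).round(1),o['grip_width'])
c=vision.camera('wrist'); save(c,'w5.png')
im=c['pixels'][:,:,::-1].copy(); h=80; y0=-130+h
for P,col in [((-47,y0-25,130),(0,255,0)),((-47,y0+36,130),(0,255,0)),((-15,y0-85,94),(0,255,255)),((-15,y0-105,99),(0,255,255)),((-30,y0-85,94),(0,255,255)),((-24,43,83),(255,255,0)),((0,75,102),(255,0,0)),((0,139,102),(255,0,0)),((0,203,102),(255,0,0))]:
    q=proj(c,w(p0,P))[0]; print(P,q.round(0)); cv2.circle(im,tuple(int(v) for v in q),4,col,1)
cv2.imwrite('pics/w5o.png',im)
for t in((-15,y0-87,115),(-15,y0-87,98),(-15,y0-87,75)): print(rel(t,grasp=False))
E
```

```text
time_s: 16.2
ee_pos: [0.5423, -0.1315, 0.2329]
eef_rot: [-3.141, -0.44, -0.217]
force: [0.2, 0.4, -0.5]
grip_width: 0.0269
grip_force: 0.0
[ -99.1 -137.2  232.9] 0.02693741778879294
(-47, -75, 130) [258. 198.]
(-47, -14, 130) [197. 198.]
(-15, -135, 94) [318. 175.]
(-15, -155, 99) [336. 174.]
(-30, -135, 94) [318. 188.]
(-24, 43, 83) [166. 185.]
(0, 75, 102) [132. 161.]
(0, 139, 102) [ 78. 161.]
(0, 203, 102) [ 27. 162.]
(array([ 0.052, -0.001,  0.285]), array([ 0.   , -0.   , -0.001]))
(array([ 0.037, -0.001,  0.316]), array([ 0.   , -0.   , -0.001]))
(array([ 0.018, -0.001,  0.357]), array([ 0.   , -0.   , -0.001]))
```

View pics/w5o.png

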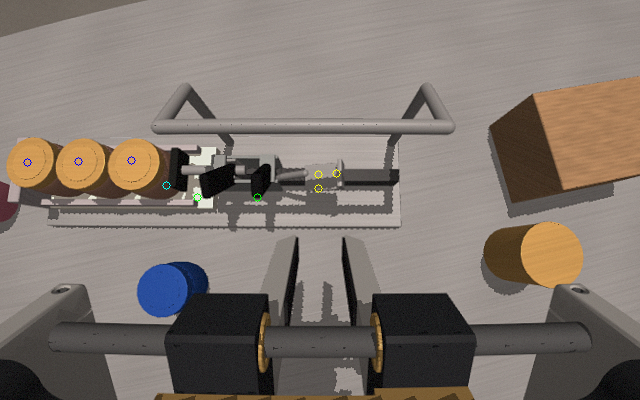

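```bash
python3 -m pendant '[0.052,-0.007,0.05,0,0,0,-1, 0.052,-0.007,0.13,0,0,0,-1, 0.052,-0.007,0.21,0,0,0,-1, 0.052,-0.007,0.27,0,0,0,-1, 0.045,-0.007,0.30,0,0,0,-1, 0.04,-0.007,0.311,0,0,0,-1, 0.04,-0.007,0.311,0,0,0,-1]' 20
python3 - <<'E'
from h import *
o=status.get_obs(); print(cl(o['ee_pos']).round(1),o['grip_width'],o['force'])
c=vision.camera('wrist'); cv2.imwrite('pics/w6c.png',cv2.resize(c['pixels'][100:340,150:520,::-1],None,fx=1.8,fy=1.8))
E
```

```text
time_s: 16.95
ee_pos: [0.625, -0.1468, 0.1009]
eef_rot: [-3.141, -0.44, -0.218]
force: [-0.0, 0.5, 1.1]
grip_width: 0.0001
grip_force: 0.0
[ -15.  -134.6  100.9] 0.0001300552882674265 [-0.02939459  0.49829561  1.08696612]
```

View pics/w6c.png

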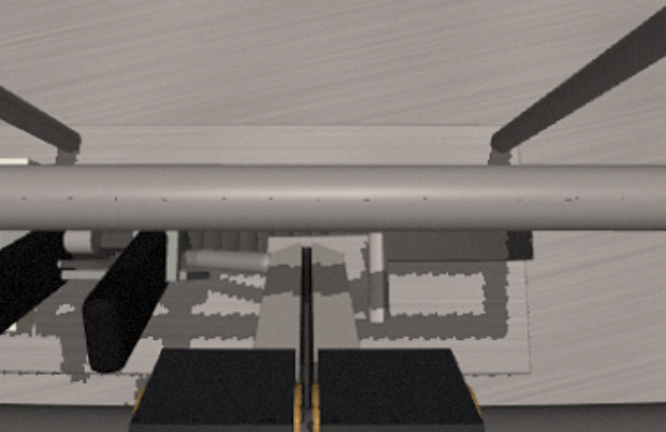

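```bash
python3 -m pendant '[0,0.006,0,0,0,0,-1, -0.005,0.006,0.011,0,0,0,-1, -0.01,0.006,0.022,0,0,0,-1, -0.015,0.006,0.033,0,0,0,-1, -0.02,0.006,0.043,0,0,0,-1, -0.02,0.006,0.043,0,0,0,-1]' 20
cat > st.py <<'E'
from h import *
o=status.get_obs(); print(o['time_s'],cl(o['ee_pos']).round(1),(Ro.from_euler('z',-p0[2]).apply(o['force'])).round(1),o['tau'][:3].round(1))
c=vision.camera('wrist'); g=c['pixels'].mean(2); import sys; save(c,sys.argv[1])
E
python3 st.py w7.png
```

```text
time_s: 17.6
ee_pos: [0.6253, -0.1513, 0.0777]
eef_rot: [3.141, -0.443, -0.218]
force: [-1.0, -5.8, 8.6]
grip_width: 0.0005
grip_force: 3.9
17.6 [ -13.8 -138.8   77.7] [ 0.3 -5.8  8.6] [  3.8 -50.1 -25.9]
```

```bash
python3 -m pendant '[-0.0015,0,0.0036,0,0,0,-1, -0.003,0,0.0072,0,0,0,-1, -0.0043,0,0.009,0,0,0,-1, -0.0043,0,0.009,0,0,0,-1]' 20
python3 st.py w8.png; python3 -c "
import cv2,numpy as np
a=cv2.imread('pics/w7.png')[180:320,150:520];b=cv2.imread('pics/w8.png')[180:320,150:520]
cv2.imwrite('pics/w78.png',cv2.resize(np.vstack([a,b]),None,fx=2,fy=2))"
```

```text
time_s: 18.05
ee_pos: [0.6257, -0.1517, 0.0736]
eef_rot: [3.14, -0.444, -0.218]
force: [-2.3, -10.0, 11.5]
grip_width: 0.0008
grip_force: 6.2
18.05 [ -13.3 -139.2   73.6] [ -0.1 -10.3  11.5] [  6.3 -48.3 -24.3]
```

View pics/w78.png

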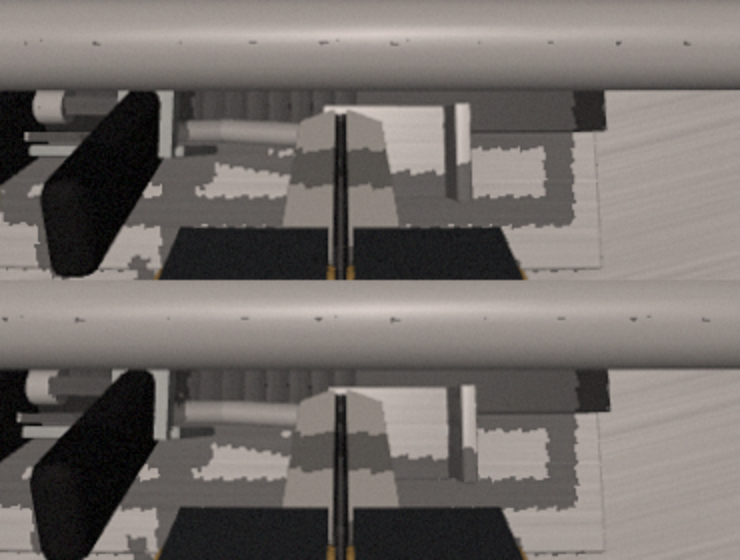

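```bash
python3 -m pendant '[-0.001,0.01,0.003,0,0,0,-1, -0.001,0.022,0.003,0,0,0,-1, -0.001,0.034,0.003,0,0,0,-1, -0.001,0.046,0.003,0,0,0,-1, -0.001,0.058,0.003,0,0,0,-1, -0.001,0.07,0.003,0,0,0,-1]' 20
python3 st.py w9.png
```

```text
time_s: 18.7
ee_pos: [0.6173, -0.1843, 0.0704]
eef_rot: [-3.141, -0.44, -0.218]
force: [3.4, 5.9, 2.1]
grip_width: 0.0008
grip_force: 6.1
18.7 [ -14.6 -172.8   70.4] [2.1 6.5 2.1] [ -3.1 -54.8 -28.7]
```

```bash
python3 -m pendant '[0,0.012,0,0,0,0,-1, 0,0.024,0,0,0,0,-1, 0,0.036,0,0,0,0,-1, 0,0.048,0,0,0,0,-1, 0,0.06,0,0,0,0,-1, 0,0.072,0,0,0,0,-1, 0,0.082,0,0,0,0,-1, 0,0.082,0,0,0,0,-1]' 20
python3 st.py w10.png
```

```text
time_s: 19.55
ee_pos: [0.6084, -0.2242, 0.0702]
eef_rot: [-3.14, -0.44, -0.218]
force: [2.1, 3.4, 1.9]
grip_width: 0.0003
grip_force: 5.1
19.55 [ -14.8 -213.7   70.2] [1.3 3.8 1.9] [ -3.5 -54.6 -28.4]
```

Creep until the stop resists.

```bash
python3 -m pendant '[0,0.005,0,0,0,0,-1, 0,0.01,0,0,0,0,-1, 0,0.014,0,0,0,0,-1, 0,0.014,0,0,0,0,-1]' 20
python3 st.py w11.png
python3 -m pendant '[0,0.003,0,0,0,0,-1, 0,0.006,0,0,0,0,-1, 0,0.006,0,0,0,0,-1]' 20
python3 st.py w12.png
```

```text
time_s: 20.0
ee_pos: [0.6069, -0.2306, 0.0701]
eef_rot: [-3.14, -0.44, -0.218]
force: [4.0, 5.8, 2.0]
grip_width: 0.0007
grip_force: 5.8
20.0 [ -14.8 -220.3   70.1] [2.7 6.5 2. ] [ -4.6 -55.3 -28.7]
time_s: 20.35
ee_pos: [0.6063, -0.2334, 0.0701]
eef_rot: [-3.14, -0.44, -0.218]
force: [4.1, 6.7, 2.1]
grip_width: 0.0003
grip_force: 6.0
20.35 [ -14.9 -223.2   70.1] [2.6 7.4 2.1] [ -4.9 -55.5 -28.8]
```

```bash
python3 -m pendant '[0,0.004,0,0,0,0,-1, 0,0.008,0,0,0,0,-1, 0,0.008,0,0,0,0,-1]' 20
python3 st.py w13.png
python3 -m pendant '[0,0.004,0,0,0,0,-1, 0,0.008,0,0,0,0,-1, 0,0.008,0,0,0,0,-1]' 20
python3 st.py w14.png; python3 -c "
import cv2,numpy as np
a=cv2.imread('pics/w9.png')[180:320,150:520];b=cv2.imread('pics/w14.png')[180:320,150:520]
cv2.imwrite('pics/w914.png',cv2.resize(np.vstack([a,b]),None,fx=2,fy=2))"
```

```text
time_s: 20.7
ee_pos: [0.6054, -0.2374, 0.0701]
eef_rot: [-3.14, -0.44, -0.218]
force: [3.9, 6.7, 1.8]
grip_width: 0.0004
grip_force: 6.0
20.7 [ -14.9 -227.2   70.1] [2.4 7.4 1.8] [ -4.8 -55.5 -28.8]
time_s: 21.05
ee_pos: [0.6045, -0.2413, 0.0701]
eef_rot: [-3.14, -0.44, -0.218]
force: [3.2, 6.7, 2.0]
grip_width: 0.0005
grip_force: 6.0
21.05 [ -14.9 -231.2   70.1] [1.6 7.3 2. ] [ -4.8 -55.6 -28.9]
```

View pics/w914.png

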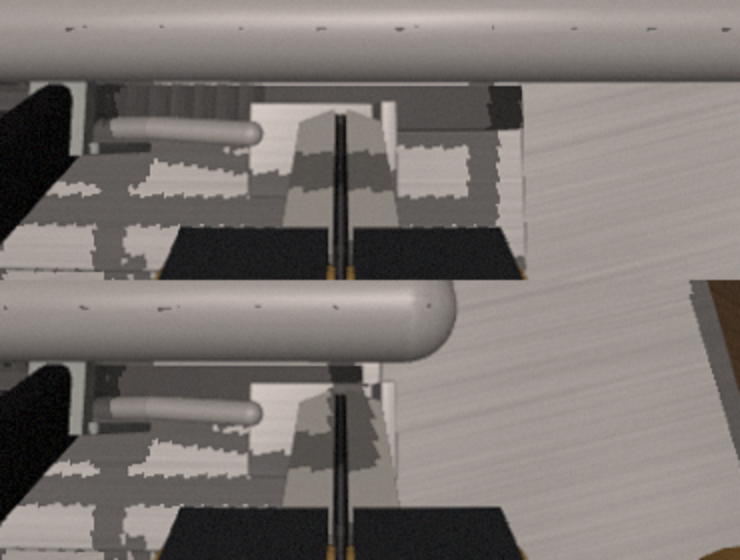

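```bash
python3 -m pendant '[0,0.004,0,0,0,0,-1, 0,0.008,0,0,0,0,-1, 0,0.008,0,0,0,0,-1]' 20
python3 -m pendant '[0,0.004,0,0,0,0,-1, 0,0.008,0,0,0,0,-1, 0,0.008,0,0,0,0,-1]' 20
python3 st.py w15.png
```

```text
time_s: 21.4
ee_pos: [0.6037, -0.2451, 0.0701]
eef_rot: [-3.14, -0.44, -0.218]
force: [4.0, 7.3, 1.5]
grip_width: 0.0005
grip_force: 6.0
time_s: 21.7
ee_pos: [0.6028, -0.2491, 0.0701]
eef_rot: [-3.14, -0.44, -0.218]
force: [4.0, 6.8, 2.0]
grip_width: 0.0001
grip_force: 6.0
21.7 [ -14.9 -239.2   70.1] [2.4 7.5 2. ] [ -4.8 -55.8 -29. ]
```

Run:
```python
from h import *
c=vision.camera('wrist'); g=c['pixels'].mean(2)
# dark->bright edge of handle back face along its mid-height, p at (x,z) on blade axis back face
for x,z in((-25,110),(-32,125),(-15,90)):
    ys=np.arange(-170,-90,1.); q=proj(c,w(p0,np.c_[0*ys+x,ys,0*ys+z]))
    print(z,q[0].round(),[int(g[int(round(v)),int(round(u))]) if 0<=u<639 and 0<=v<399 else -1 for u,v in q])
for P in((-15,-236,50),(0,-236,50),(0,-235,200)): print(proj(c,w(p0,P)))
# lip / plate profile at row through plate
q=proj(c,w(p0,(-15,-245,75)))[0]; print(q); r=int(q[1])
for dr in(-30,-20,-10): print(g[r+dr,260:380].astype(int))
s=vision.camera('top'); print([(round(d['score'],2),d['extent']) for d in silhouettes('head',s)]); save(s,'top5.png')
for h in(0,8): print(h,proj(s,w(p0,[(0,-130+h+105,83),(0,-130+h-25,130)])))
```

```text
110 [185. 270.] [83, 98, 106, 86, 9, 7, 7, 12, 18, 3, 0, 14, 16, 4, 5, 10, 9, 3, 3, 6, 25, 6, 0, 11, 14, 12, 15, 15, 17, 16, 4, 20, 7, 10, 16, 18, 22, 21, 3, 11, 11, 4, 181, 95, 2, 6, 9, 0, 13, 4, 14, 7, 9, 6, 13, 13, 6, 11, 2, 14, 6, 1, 16, 0, 4, 7, 1, 15, 15, 10, 12, 16, 16, 15, 25, 1, 10, 1, 7, 7]
125 [170. 288.] [95, 94, 94, 97, 67, 0, 6, 0, 11, 13, 11, 16, 7, 5, 11, 0, 6, 11, 19, 14, 21, 18, 10, 18, 27, 21, 23, 19, 19, 32, 36, 97, 90, 97, 96, 95, 95, 95, 95, 94, 92, 75, 75, 91, 100, 112, 126, 122, 126, 170, 175, 171, 163, 153, 134, 125, 79, 10, 14, 2, 11, 1, 8, 13, 24, 1, 17, 14, 8, 6, 3, 11, 3, 10, 18, 11, 17, 16, 22, 21]
90 [201. 251.] [65, 70, 96, 120, 91, 45, 85, 146, 144, 144, 57, 0, 2, 11, 10, 4, 3, 11, 1, 6, 8, 10, 9, 15, 0, 16, 1, 4, 12, 14, 1, 8, 2, 3, 8, 19, 16, 12, 26, 2, 46, 79, 71, 75, 76, 77, 78, 83, 26, 0, 0, 9, 3, 20, 16, 11, 1, 0, 3, 7, 16, 17, 8, 6, 3, 14, 16, 1, 3, 6, 8, 21, 15, 5, 10, 14, 3, 0, 6, 15]
[[316.18823501 250.76325877]]
[[316.19257751 229.36021273]]
[[303.48343427 184.31110504]]
[330.17920206 250.76658979]
[ 89  88  91  89  91  87  86  85  88  92  
[... 919 characters left out ...]
0 150 151 154]
[114 101 101 106  99  96  93  95  95  89  89  90  87  84  90 132 167 169
 186 196 190 189 188 187 188 190 190 190 188 186 183 185 184 184 185 181
 183 183 183 181 164 134  96  76  80  85  80  80  83  79  81  86  78  82
  80  83  84  58  11  29  33  30  19 112 133 132 127 127 129 129 130 132
 130 131 129 132 132 131 114 107 112 169 196 190 181 179 172 149 150 161
 158 162 159 158 156 153 157 153 153 156 154 153 154 154 156 157 157 160
 157 157 155 162 158 157 156 158 156 156 155 157]
[(0.9, [315.6, 166.2, 350.7, 185.6]), (0.38, [195.0, 218.5, 206.8, 232.1])]
0 [[315.28962795 170.83511592]
 [351.21538853 175.37076619]]
8 [[313.15937252 170.38767815]
 [349.01015482 174.90726514]]
```

```bash
python3 -m pendant '[0,0.004,0,0,0,0,-1, 0,0.004,0,0,0,0,-1]' 20
python3 st.py a1.png
python3 -m pendant '[0,0.004,0,0,0,0,-1, 0,0.004,0,0,0,0,-1]' 20
python3 st.py a2.png
```

```text
time_s: 22.1
ee_pos: [0.6024, -0.251, 0.0701]
eef_rot: [-3.14, -0.44, -0.218]
force: [3.6, 7.2, 2.0]
grip_width: 0.0004
grip_force: 6.0
22.1 [ -14.9 -241.1   70.1] [2.  7.8 2. ] [ -4.9 -55.9 -29. ]
time_s: 22.35
ee_pos: [0.602, -0.2522, 0.0698]
eef_rot: [-3.139, -0.439, -0.218]
force: [6.6, 11.1, 1.2]
grip_width: 0.0006
grip_force: 8.1
22.35 [ -15.  -242.4   69.8] [ 4.1 12.2  1.2] [ -8.5 -57.  -29.5]
```

```bash
python3 -m pendant '[0,0.004,0,0,0,0,-1, 0,0.004,0,0,0,0,-1, 0,0.004,0,0,0,0,-1]' 20
python3 st.py a3.png
```

```text
time_s: 22.7
ee_pos: [0.6017, -0.2526, 0.0693]
eef_rot: [-3.137, -0.438, -0.218]
force: [12.1, 21.2, -2.6]
grip_width: 0.0002
grip_force: 11.9
22.7 [ -15.2 -242.9   69.3] [ 7.3 23.3 -2.6] [-14.8 -58.9 -30.7]
```

```bash
python3 -m pendant '[0,-0.004,0,0,0,0,-1, 0.006,-0.005,-0.013,0,0,0,-1, 0.015,-0.005,-0.032,0,0,0,-1, 0.026,-0.005,-0.056,0,0,0,-1, 0.026,-0.005,-0.12,0,0,0,-1, 0.026,-0.005,-0.2,0,0,0,-1, 0.0,-0.005,-0.28,0,0,0,-1, -0.02,-0.005,-0.34,0,0,0,-1, -0.1,-0.005,-0.40,0,0,0,-1, -0.2,-0.005,-0.40,0,0,0,-1, -0.28,-0.005,-0.40,0,0,0,-1, -0.28,-0.005,-0.40,0,0,0,-1]' 20
python3 - <<'E'
from h import *
for n in('scene','top'):
    c=vision.camera(n); save(c,n+'9.png')
    hsv=cv2.cvtColor(c['pixels'],cv2.COLOR_RGB2HSV)
    m=((hsv[...,1]>140)&(hsv[...,0]>12)&(hsv[...,0]<32)&(hsv[...,2]>110)).astype(np.uint8)
    k,l,st,ce=cv2.connectedComponentsWithStats(m)
    for i in range(1,k):
        if 80<st[i,4]<900:
            q=cl(ray(c,ce[i],.102))
            if q[0]>-300 and abs(q[1])<450: print(n,st[i],q.round(0))
    print('head',[(round(d['score'],2),d['extent']) for d in silhouettes('head',c)])
    for h in(0,8): print(h,proj(c,w(p0,[(0,-130+h+105,83),(-15,-130+h-105,94)])).round(1))
o=status.get_obs();print(cl(o['ee_pos']),o['force'])
E
```

```text
time_s: 23.95
ee_pos: [0.3913, -0.2059, 0.189]
eef_rot: [-3.139, -0.436, -0.22]
force: [1.1, 0.2, 1.0]
grip_width: 0.0005
grip_force: 0.0
scene [361 102  16  14 162] [-257.  326.  102.]
scene [345 176  54  38 797] [  1. 128. 102.]
scene [179 256  27  33 658] [ -83. -404.  102.]
head [(0.69, [251.2, 220.1, 332.2, 263.2])]
0 [[327.3 224.5]
 [260.3 258.4]]
8 [[329.6 223.1]
 [262.8 256.8]]
top [249 151  47  23 532] [ -6. 137. 102.]
top [401 211  20  20 291] [-111. -394.  102.]
top [191 217  16  16 196] [-282.  339.  102.]
head [(0.88, [314.7, 169.2, 371.0, 191.7])]
0 [[315.3 170.8]
 [371.1 186. ]]
8 [[313.2 170.4]
 [368.9 185.5]]
[-225.85099655 -243.0663456   192.33178646] [ 0.79006929  0.27362576 -0.24280512]
```

Run:
```python
from h import *
a=cv2.imread('pics/top5.png',0).astype(int);b=cv2.imread('pics/top9.png',0).astype(int)
for r in(163,166,169,172,175): print(r,a[r,306:326],b[r,306:326])
# wrist compare: blades gone; use scene: pad edge & handle
c=vision.camera('scene'); g=c['pixels'].mean(2)
for x in(-15,0,15):
    ys=np.arange(-45,0,1.5); q=proj(c,w(p0,np.c_[0*ys+x,ys,0*ys+83])); print(x,[int(cv2.getRectSubPix(g.astype(np.float32),(1,1),(float(u),float(v)))[0,0]) for u,v in q])
```

```text
163 [196 196 186 157 129 118 119 122 130 136 137 137 135 138 141 143 144 146
 150 151] [190 192 181 153 124 115 115 119 124 132 134 134 131 133 137 139 140 142
 143 148]
166 [200 196 179 147 111  89 100 126 139 133 105  77  80  99 117 119 120 120
 124 127] [195 192 175 143 106  86  94 122 137 140 128  99  77  81 103 115 116 116
 121 122]
169 [199 187 154 109  86 102 132 154 154 131  92  61  86 131 153 160 159 159
 160 159] [194 182 149 105  82 100 131 151 154 146 119  81  61  91 131 149 156 154
 153 155]
172 [190 157 109  61  47  55  66  71  73  61  48  66 105 129 140 145 145 148
 153 154] [184 154 107  61  44  52  61  68  74  72  55  45  65 107 132 140 141 143
 147 151]
175 [172 128  79  46  37  38  44  41  37  31  26  34  50  63  72  77  83  94
 104 111] [167 126  75  44  35  38  42  46  42  36  31  33  45  60  69  76  80  90
 101 110]
-15 [53, 41, 33, 27, 23, 28, 33, 36, 41, 52, 66, 78, 86, 92, 96, 99, 105, 115, 125, 138, 156, 181, 204, 218, 223, 226, 226, 227, 226, 226]
0 [121, 111, 88, 65, 46, 36, 34, 37, 42, 51, 61, 70, 78, 82, 84, 86, 89, 95, 107, 127, 152, 179, 205, 217, 223, 225, 227, 227, 227, 227]
15 [21, 16, 18, 21, 25, 28, 30, 33, 37, 43, 50, 57, 62, 63, 63, 61, 56, 52, 55, 68, 105, 148, 184, 207, 221, 225, 227, 227, 227, 227]
```

```bash
python3 -c "
from station import order
print(order.hand_in())"
```

```text
the job is handed in; nothing more can be done
None
```

I pumped the clamp five times until its pad stayed pressed in by an estimated 12 mm with the hand off. I then pressed the release paddle, slid the jaw home against its stop and handed in at about 24 s, with the three jars standing in a tight row. I viewed 12 pictures, two over the limit of 10, and the hand-in returned no verdict.

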